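# Lay an air cylinder down against the plate's end stop

### The job

Tip the standing air cylinder over onto its side on the rubber pad, away from the steel stop, so that its two brass ports face up; support it with the fingers all the way down so that it lands gently, and push it back until its rear cap sits square and flush against the stop. Only push and support it with the fingers: do not pinch it or lift it off the pad, and leave the other things on the bench alone.

Things in the scene. Friction and masses are not known exactly. Their poses are not given: they have to be found in the camera images.
- cylinder: Air cylinder standing on its rear cap, rod up, 205 mm tall, 0.8 kg give or take 15 %, centre of mass about 84 mm up. Grey caps 54 x 54 mm (0-30 and 123-155 mm of its height), 50 x 50 mm aluminium tube between. Origin: centre of the rear cap's flat end face; z along the rod, x away from the side with the ports. Lying as wanted, z is level, x points down, the origin is 27 mm above the pad.
- toe (a point): Middle of the rear cap's bottom edge on the cylinder's +x side (away from the ports): the edge over which the cylinder tips; it stays on the pad.
- rod_end (a point): Tip of the rod's threaded end, on the cylinder's axis, 205 mm from its origin. Above the front cap: collar 35 mm in diameter (155-169 mm), rod 16 mm in diameter (to 191 mm), hex nut 22 mm across its corners (194-202 mm) on the 12 mm thread (to 205 mm). The rod is fully in and does not move.
- plate: Fixed assembly plate, 275 x 130 x 12 mm, aluminium, topped by a grey rubber pad (116 mm wide, surface 15 mm above the bench), with a steel end stop. The cylinder stands 8 to 25 mm from the stop. Origin: on the bench, under the middle of the stop's face; x runs from the stop along the pad, the way the cylinder is to lie; pad and plate end 214 mm from the stop, the bench beyond is 15 mm lower.
- stop_face (a point): Middle of the flat face of the end stop, a dark steel angle with an upright leg 100 mm wide that stands 40 mm above the pad. The point is at the height of the pad's surface; axes as the plate's, z up.
- cartridge: Grease cartridge with a red cap, 57 mm in diameter, 232 mm tall, standing on the bench beyond the stop; origin at the centre of its underside. Not part of the job.
- spray: White spray bottle with a black trigger head, 76 mm in diameter, 211 mm tall, standing on the bench; origin at the centre of its underside. Not part of the job.
- meter: Yellow multimeter lying on its back, 190 x 92 x 49 mm, long side along its x; origin at the centre of its underside. Not part of the job.
- screwdriver: Screwdriver lying on the bench, along its own x. Not part of the job.
- port (a point): Upper of the two brass ports (discs 17 mm across, 3 mm proud, one on each cap) in the middle of the cylinder's -x side, 139 mm from the rear face; they face the stop at the start, and face up when the cylinder lies as wanted.
There are look-alikes about, which are no part of the job. Leave any blue, purple or turquoise look-alike of the cylinder alone.

How it is judged:
At the end, for the whole second after the job is handed in: The cylinder lies still and level on the pad (within 2 degrees), ports up, the rod pointing away from the stop and square to it within 5 degrees, the centre of its rear face within 4 mm of the stop's face and within 30 mm of the stop's middle (angle between cylinder's own z axis and vertical between 1.53 and 1.61 rad and angle between cylinder's own x axis and vertical above 3.05 rad and x of cylinder in the frame of stop_face between -0.003 and 0.004 m and y of cylinder in the frame of stop_face between -0.03 and 0.03 m and z of cylinder in the frame of stop_face between 0.023 and 0.031 m and angle between the z axis of cylinder and the x axis of plate, either way round below 0.09 rad and linear speed of cylinder below 0.02 m/s and angular speed of cylinder below 0.1 rad/s); the robot touches nothing.
It fails at once if the cylinder drops, falls or slams (turns faster than 3 rad/s; a free fall reaches about 10) (angular speed of cylinder above 3 rad/s).
It fails at once if the cylinder is lifted: its tipping edge or its rear cap comes more than 12 mm off the pad (z of toe in the frame of stop_face above 0.012 m or z of cylinder in the frame of stop_face above 0.039 m).
It fails at once if the cylinder is pinched or shoved hard (finger forces over 30 N) (contact force between the fingers and cylinder above 30 N).
It fails at once if a bystander is moved more than 15 mm (distance of any of cartridge, spray, meter, screwdriver from where it was at the start of the episode above 0.015 m).
It also fails if it takes over 70 s, if anything falls off the work surface, if the arm or the gripper's body presses on something with over 40 N, if the wrist force passes 120 N, or if a joint passes its speed limit or range.

### The arm

A 7-joint arm with a two-finger parallel gripper is mounted at the origin on the work surface. World frame = base frame: x ahead of the robot, y to its left, z up, the work surface at z = 0. Lengths are in m, angles in rad, forces in N, time in s.
With the tool pointing down it reaches from about 0.425 to 0.925 m from the base axis. Payload 6.8 kg.
Tool frame: the origin (TCP) lies midway between the tips of the shut fingers; the grasp point (between the pads) lies 19 mm behind it; z points along the fingers, y is the line along which they close (so a half turn about z gives the same grasp; the last joint's range is limited). The gripper opens to 85 mm and grips with 20 to 120 N. Pads are 22 mm wide; open, the fingers measure 114 mm over their backs; the gripper's body (76 mm by 85 mm) begins 54 mm behind the grasp point. The pads swing forward as they close: fully open they stand 13 mm farther back than shut.
Start: joints at [1.214, 0.477, 0.022, 1.555, -0.011, 1.109, -0.083], TCP at [0.166, -0.654, 0.231] pointing down, gripper open.
Joint ranges: [-2.96, 2.96], [-0.34, 2.1], [-1.41, 1.46], [0.24, 2.44], [-1.37, 4.51], [0.17, 1.92], [-2.96, 2.96]. Speed limits (rad/s): [2.39, 2.39, 3.14, 3.14, 3.14, 3.14, 3.14].

### API

Orientations are given as a rotation vector (axis times angle).
In Python, from bench import status, vision, r gives the robot as it stands. The module is installed in compiled form; this text tells all that it offers.
- The arm moves only by the shell command python3 -m handwheel 'ROWS' [OPENING] [FORCE]. ROWS is JSON, a list of rows, each an object with "dp": the shift along the tool's x, y, z in m, a list of three; "delta_rot": the turn, a rotation vector about the tool's x, y, z in rad, a list of three. In form: [{"dp": [x, y, z], "delta_rot": [rx, ry, rz]}, ...]. A call has 1 to 12 rows; each row is the pose to reach, as a shift and turn from the pose commanded when the call began, along the tool's axes at that moment; what a row does not reach only later rows make up. A row lasts 1/8 s, in which the tool goes at most 62.5 mm and 10.7 degrees, less where a joint would pass 70% of its speed; a pose out of reach is approached as far as the arm can. A call with a gripper value outside its range is refused whole. OPENING is the opening, from 0 (shut) to 1 (fully open), set as the call begins (- or left out, the last holds). The fingers move at their own pace and stop on an object; FORCE is the grip in N (left out, the last holds). Time passes only in rows, so rows that repeat a pose let the fingers close. It gives the time, the measured TCP pose, the force, the opening and the grip force at its end, in the units of the state.
- status.get_obs(): the state, without advancing time (a new reading comes with each control period).
- vision.grab_frame(name): name is "scene" or "top" or "wrist"; returns a dict with "img" (480x640x3 uint8, blue, green, red), "fovy" (degrees; the focal length in pixels is half the picture's height over the tangent of half this angle, whatever the lens; pixels are square), "cx", "cy" (the principal point, pixels), "world_from_camera" (4x4, takes a point from camera to world coordinates). Camera axes: x right, y up, looking along -z (the intrinsics and any distortion apply to the point x, -y, -z); pixel columns grow to the right and rows downward; lengths in m; the calibration is good to about 2 mm. A picture is of the moment at which its call begins. There is no depth.
- r.hand_in(): hands the job in; it is judged then, once.
The state is a dict: "clock": time; "joints": joint angles; "qvel": joint speeds; "tau": joint torques, N m; "tcp_pos": TCP position; "orientation": TCP orientation; "contact_force": force on the tool from outside, world axes, zero at the start; "moment": the same for the moment, N m; "grip_width": finger opening in m; "gripper_force": force on a finger pad.
Only numpy, scipy, OpenCV 4.12 (cv2) and the standard library are available. Lean on these libraries where they do the work, as an engineer would, in place of code of your own. Each camera call takes 0.05 s, during which the arm holds its last target. There are 200 camera calls.

## Working session

There is one attempt and no reset: what is moved stays moved. The work goes in short steps, Python scripts to look and compute and a shell command to move; the robot and the scene stay as the last step left them, time stands still between calls to the robot, and variables do not carry over. Pictures are saved under pics/ and viewed, at most 10 in all, crops included, and the job is handed in when it is done.

```bash
mkdir -p pics; cat > h.py <<'E'
import numpy as np, cv2
from bench import status, vision, r
from scipy.spatial.transform import Rotation as R
def grab(n,save=None):
    f=vision.grab_frame(n)
    if save: cv2.imwrite(f'pics/{save}.png',f['img'])
    return f
def ray(f,u,v):
    fl=f['img'].shape[0]/2/np.tan(np.radians(f['fovy'])/2)
    T=np.array(f['world_from_camera']); d=T[:3,:3]@np.array([(u-f['cx'])/fl,-(v-f['cy'])/fl,-1]); return T[:3,3],d/np.linalg.norm(d)
def onz(f,u,v,z):
    o,d=ray(f,u,v); return o+d*(z-o[2])/d[2]
def proj(f,p):
    fl=f['img'].shape[0]/2/np.tan(np.radians(f['fovy'])/2)
    T=np.array(f['world_from_camera']); q=T[:3,:3].T@(np.array(p)-T[:3,3]); return f['cx']+fl*q[0]/-q[2], f['cy']-fl*q[1]/-q[2]
def tri(a,b):
    A=np.zeros((3,3));y=np.zeros(3)
    for o,d in (a,b):
        M=np.eye(3)-np.outer(d,d);A+=M;y+=M@o
    p=np.linalg.solve(A,y); return p,[np.linalg.norm((np.eye(3)-np.outer(d,d))@(p-o)) for o,d in (a,b)]
E
python3 - <<'E'
from h import *
for n in ('scene','top','wrist'):
    f=grab(n,n+'0'); print(n,{k:np.round(v,3) for k,v in f.items() if k!='img'}, f.keys())
o=status.get_obs(); print(o['tcp_pos'],o['orientation'],R.from_rotvec(o['orientation']).as_matrix().round(3),o['grip_width'])
E
```

```text
scene {'fovy': np.float64(47.276), 'cx': np.float64(310.042), 'cy': np.float64(236.168), 'world_from_camera': array([[ 0.384, -0.553,  0.739,  1.501],
       [ 0.923,  0.222, -0.314, -0.414],
       [ 0.009,  0.803,  0.596,  0.888],
       [ 0.   ,  0.   ,  0.   ,  1.   ]])} dict_keys(['img', 'fovy', 'cx', 'cy', 'world_from_camera'])
top {'fovy': np.float64(55.238), 'cx': np.float64(315.141), 'cy': np.float64(237.502), 'world_from_camera': array([[-7.00e-03,  9.94e-01, -1.13e-01,  4.74e-01],
       [-1.00e+00, -6.00e-03,  4.00e-03, -1.00e-03],
       [ 4.00e-03,  1.13e-01,  9.94e-01,  1.12e+00],
       [ 0.00e+00,  0.00e+00,  0.00e+00,  1.00e+00]])} dict_keys(['img', 'fovy', 'cx', 'cy', 'world_from_camera'])
wrist {'fovy': np.float64(60.834), 'cx': np.float64(319.3), 'cy': np.float64(234.377), 'world_from_camera': array([[ 0.245,  0.918,  0.313,  0.246],
       [-0.969,  0.233,  0.077, -0.634],
       [-0.002, -0.322,  0.947,  0.372],
       [ 0.   ,  0.   ,  0.   ,  1.   ]])} dict_keys(['img', 'fovy', 'cx', 'cy', 'world_from_camera'])
[ 0.16608956 -0.6538017   0.23054644] [-3.11596689e+00 -3.89652448e-01  4.77528464e-04] [[ 0.969  0.246 -0.   ]
 [ 0.246 -0.969  0.001]
 [-0.    -0.001 -1.   ]] 0.08524319181399631
```

View pics/scene0.png

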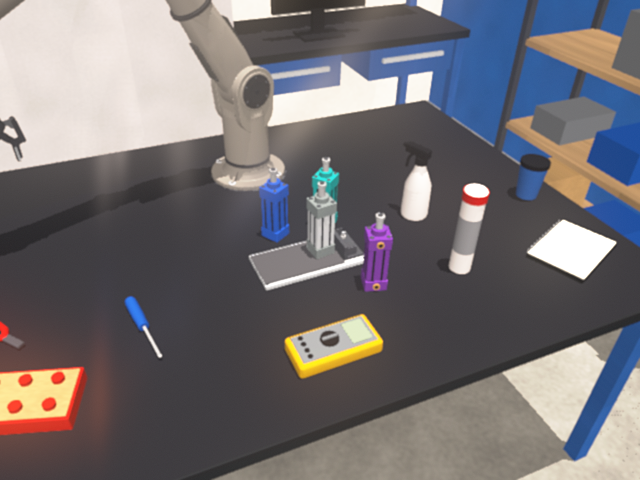

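View pics/top0.png

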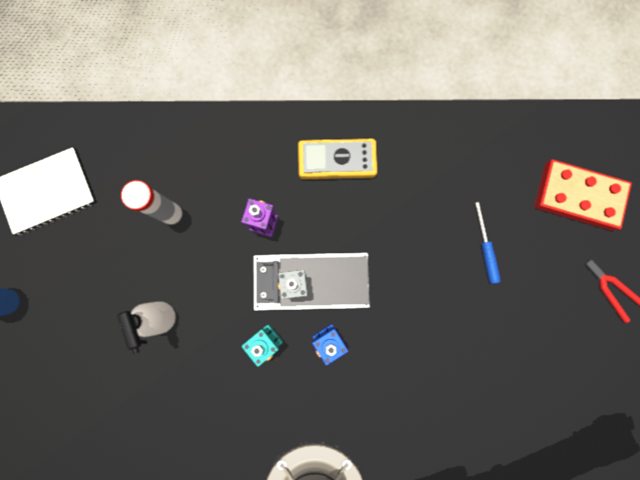

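The grey cylinder stands on the pad at about (293,284) in the top view and (321,220) in the scene view. The look-alikes in the top view are teal (262,346), blue (330,345) and purple (260,215). Only the grey one has grey caps, an aluminium tube and stands on the pad by the stop, so I'll confirm it in an enlarged crop and measure.

```bash
python3 - <<'E'
from h import *
f=grab('top');g=grab('scene')
a=cv2.resize(f['img'][230:330,235:385],None,fx=5,fy=5,interpolation=cv2.INTER_CUBIC)[:, :760]
b=cv2.resize(g['img'][150:300,235:400],None,fx=3.3,fy=3.3,interpolation=cv2.INTER_CUBIC)
a=cv2.resize(a,(400,267*1)); b=b[:, :]; b=cv2.resize(b,(400,364))
cv2.imwrite('pics/crop1.png',np.hstack([cv2.resize(f['img'][240:320,245:305],(400,533),interpolation=cv2.INTER_CUBIC),cv2.resize(g['img'][155:285,295:393],(400,533),interpolation=cv2.INTER_CUBIC)]))
# plate mask: grayish bright in top
hsv=cv2.cvtColor(f['img'],cv2.COLOR_BGR2HSV)
for nm,m in (('pl',(hsv[...,1]<40)&(hsv[...,2]>75)),):
    m=m.astype(np.uint8)*255; m[:235]=0;m[320:]=0;m[:,:235]=0;m[:,385:]=0
    c=max(cv2.findContours(m,0,1)[0],key=cv2.contourArea); rc=cv2.minAreaRect(c); bx=cv2.boxPoints(rc); print(rc)
    for u,v in bx: print(u,v,onz(f,u,v,.012).round(4))
for n,p in dict(blue=(331,350),teal=(259,350),purple=(255,210)).items(): print(n,onz(f,*p,.205).round(3))
E
```

```text
((310.9357604980469, 281.04486083984375), (56.421451568603516, 117.10276794433594), 88.75463104248047)
251.78508 254.11336 [0.5599 0.1478 0.012 ]
368.8602 251.56825 [ 0.5643 -0.1358  0.012 ]
370.08643 307.97638 [ 0.429  -0.1361  0.012 ]
253.01132 310.52148 [0.4249 0.1437 0.012 ]
blue [ 0.356 -0.035  0.205]
teal [0.357 0.106 0.205]
purple [0.634 0.116 0.205]
```

View pics/crop1.png

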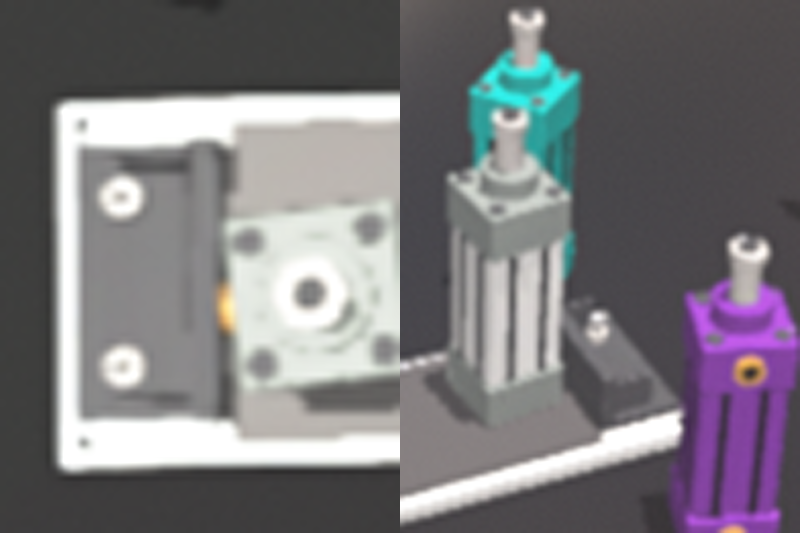

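Confirmed: the grey one is on the pad beside the stop, with its port facing the stop and its yaw about 7° off the plate. Next I'll bring the wrist camera over it.

```bash
python3 -m handwheel '[{"dp":[0.32,-0.23,-0.17],"delta_rot":[0,0,0]},{"dp":[0.32,-0.23,-0.17],"delta_rot":[0,0,0]},{"dp":[0.32,-0.23,-0.17],"delta_rot":[0,0,0]},{"dp":[0.32,-0.23,-0.17],"delta_rot":[0,0,0]},{"dp":[0.32,-0.23,-0.17],"delta_rot":[0,0,0]},{"dp":[0.32,-0.23,-0.17],"delta_rot":[0,0,0]},{"dp":[0.486,-0.598,-0.17],"delta_rot":[0,0,0.1]},{"dp":[0.486,-0.598,-0.17],"delta_rot":[0,0,0.1]},{"dp":[0.486,-0.598,-0.17],"delta_rot":[0,0,0.1]},{"dp":[0.486,-0.598,-0.17],"delta_rot":[0,0,0.1]},{"dp":[0.486,-0.598,-0.17],"delta_rot":[0,0,0.1]},{"dp":[0.486,-0.598,-0.17],"delta_rot":[0,0,0.1]}]' 0.55
python3 - <<'E'
from h import *
f=grab('wrist','w1'); np.save('w1T.npy',f['world_from_camera'])
o=status.get_obs(); print(o['tcp_pos'],R.from_rotvec(o['orientation']).as_matrix().round(3),o['grip_width'],np.round(o['joints'],2),o['contact_force'])
E
```

```text
clock: 1.75
tcp_pos: [0.4733, -0.0241, 0.3981]
orientation: [3.132, 0.233, 0.001]
contact_force: [0.9, -0.3, -0.4]
grip_width: 0.0467
gripper_force: 0.0
[ 0.47451433 -0.01424258  0.39883183] [[ 0.987  0.159  0.003]
 [ 0.159 -0.987  0.004]
 [ 0.003 -0.004 -1.   ]] 0.04700493593600397 [ 0.36  0.04 -0.47  1.75  0.02  1.35 -1.53] [1.15925417 8.03671476 1.49623552]
```

View pics/w1.png

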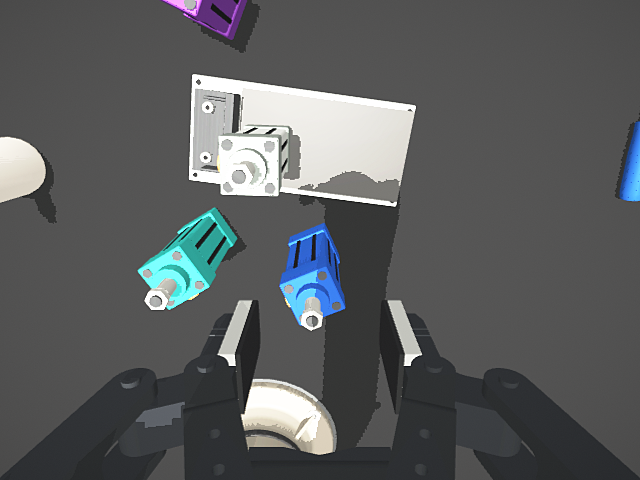

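Wrist view: the plate's corners are at about (193,75), (414,108), (397,205) and (192,180), and the grey cylinder's rod tip is at (245,172). I'll shift so it sits mid-picture for a second view.

```bash
python3 -m handwheel '[{"dp":[0.05,-0.05,0],"delta_rot":[0,0,0]},{"dp":[0.05,-0.05,0],"delta_rot":[0,0,0]},{"dp":[0.05,-0.05,0],"delta_rot":[0,0,0]},{"dp":[0.05,-0.05,0],"delta_rot":[0,0,0]},{"dp":[0.05,-0.05,0],"delta_rot":[0,0,0]},{"dp":[0.05,-0.05,0],"delta_rot":[0,0,0]}]'
python3 - <<'E'
from h import *
f=grab('wrist','w2'); np.save('w2T.npy',f['world_from_camera'])
o=status.get_obs(); print(o['tcp_pos'],R.from_rotvec(o['orientation']).as_matrix().round(3),o['contact_force'],o['qvel'].__abs__().max() if hasattr(o['qvel'],'max') else o['qvel'])
u,v=[int(t) for t in proj(f,onz(grab('top'),291.5,284,.22))]; print(u,v)
u0=max(u-75,0);v0=max(v-80,0);print(u0,v0)
c=f['img'][v0:v0+150,u0:u0+200]; cv2.imwrite('pics/w2c.png',cv2.resize(c,None,fx=4,fy=4,interpolation=cv2.INTER_CUBIC))
E
```

```text
clock: 2.55
tcp_pos: [0.5152, 0.0301, 0.398]
orientation: [3.133, 0.231, 0.0]
contact_force: [-0.6, 0.1, 0.1]
grip_width: 0.0472
gripper_force: 0.0
[0.51522909 0.03031873 0.39798146] [[ 0.989  0.147  0.   ]
 [ 0.147 -0.989 -0.   ]
 [ 0.     0.    -1.   ]] [ 1.36311231  0.93274013 -0.11194887] 0.005315787595966374
299 236
224 156
```

View pics/w2c.png

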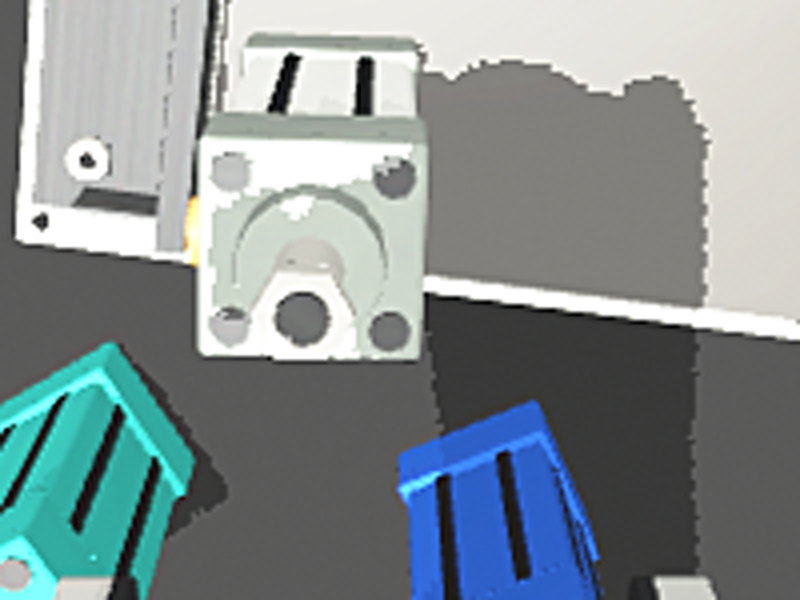

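The crop shows the front cap nearly square to the picture. Its bolt holes are at crop (230,171), (393,177), (390,330) and (229,325), and the rod tip is at (302,318), i.e. pixel (299.5,235.5).

```bash
python3 - <<'E'
from h import *
f=grab('wrist');t=grab('top');s=grab('scene')
w1=dict(f,world_from_camera=np.load('w1T.npy'));w2=dict(f,world_from_camera=np.load('w2T.npy'))
c=lambda u,v:(224+u/4,156+v/4)
r2=ray(w2,*c(302,318))
print('tip w2/top',tri(r2,ray(t,291.5,284)));print('tip w1/w2',tri(r2,ray(w1,241.5,176)));print('w2/scene',tri(r2,ray(s,322,183)))
P=[onz(w2,*c(*q),.170) for q in ((230,171),(393,177),(390,330),(229,325))]
P=np.array(P);print('bolts',P.round(4),P.mean(0).round(4))
d=(P[1]-P[0]+P[2]-P[3]);e=(P[0]-P[3]+P[1]-P[2])
print('dir deg from -Y to +X',np.degrees(np.arctan2(d[0],-d[1])),np.degrees(np.arctan2(-e[1],-e[0]))%180)
print('plate w1');
for q in ((193,75),(414,108),(397,205),(192,180)): print(onz(w1,*q,.012).round(4))
im=cv2.cvtColor(cv2.imread('pics/w2.png'),cv2.COLOR_BGR2HSV)
m=((im[...,1]<60)&(im[...,2]>150)).astype(np.uint8)
print('stop face top edge: ',onz(w2,*c(160,250),.055).round(4),onz(w2,*c(183,250),.055).round(4),onz(w2,*c(215,0),.055).round(4),onz(w2,*c(215,0),.015).round(4))
E
```

```text
tip w2/top (array([0.4847548 , 0.04203021, 0.21792368]), [np.float64(6.714404809822788e-05), np.float64(6.71440480982439e-05)])
tip w1/w2 (array([0.48366434, 0.04148875, 0.21241803]), [np.float64(0.0009915379070327675), np.float64(0.0009915379070328436)])
w2/scene (array([0.48637158, 0.04363709, 0.21969293]), [np.float64(0.001814234533410959), np.float64(0.0018142345334110094)])
bolts [[0.5014 0.0633 0.17  ]
 [0.5055 0.0257 0.17  ]
 [0.4682 0.0209 0.17  ]
 [0.4638 0.0592 0.17  ]] [0.4847 0.0423 0.17  ]
dir deg from -Y to +X 6.370031514709705 6.8834569276517925
plate w1
[0.5553 0.1416 0.012 ]
[ 0.5573 -0.13    0.012 ]
[ 0.4333 -0.1349  0.012 ]
[0.4269 0.1366 0.012 ]
stop face top edge:  [0.4439 0.0884 0.055 ] [0.4449 0.0814 0.055 ] [0.5225 0.0803 0.055 ] [0.5164 0.0835 0.015 ]
```

View pics/w2.png

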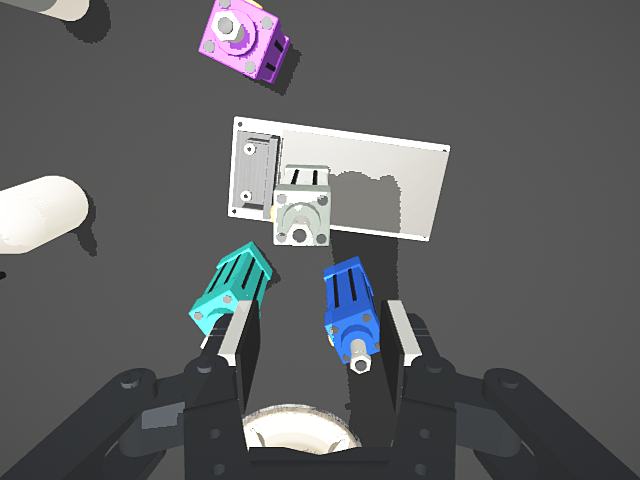

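Rod tip at (0.485, 0.042, 0.219), triangulated, which matches 15+205 mm. The tipping direction is 6.6° from −y towards +x, the stop's face is at y≈0.080 and its middle at x≈0.493. Before engaging, I'll check in free space that the arm can reach the final tilted support pose.

```bash
python3 -m handwheel '[{"dp":[-0.036,0.207,0.1],"delta_rot":[0.3,0,0.03]},{"dp":[-0.036,0.207,0.1],"delta_rot":[0.5,0,0.03]},{"dp":[-0.036,0.207,0.1],"delta_rot":[0.7,0,0.03]},{"dp":[-0.036,0.207,0.1],"delta_rot":[0.9,0,0.03]},{"dp":[-0.036,0.207,0.318],"delta_rot":[0.9,0,0]},{"dp":[-0.036,0.207,0.318],"delta_rot":[0.9,0,0]},{"dp":[-0.036,0.207,0.318],"delta_rot":[0.9,0,0]},{"dp":[-0.036,0.207,0.318],"delta_rot":[0.9,0,0]},{"dp":[-0.036,0.207,0.318],"delta_rot":[0.9,0,0]},{"dp":[-0.036,0.207,0.318],"delta_rot":[0.9,0,0]},{"dp":[-0.036,0.207,0.318],"delta_rot":[0.9,0,0]},{"dp":[-0.036,0.207,0.318],"delta_rot":[0.9,0,0]}]'
python3 - <<'E'
from h import *
grab('scene','s2')
o=status.get_obs(); print(o['tcp_pos'],R.from_rotvec(o['orientation']).as_matrix().round(3),o['contact_force'],np.round(o['joints'],2))
E
```

```text
clock: 4.3
tcp_pos: [0.5111, -0.1795, 0.0811]
orientation: [-2.238, -0.168, 0.078]
contact_force: [-0.2, 0.6, 0.4]
grip_width: 0.0471
gripper_force: 0.0
[ 0.51089398 -0.17945725  0.08081328] [[ 0.989  0.093 -0.115]
 [ 0.148 -0.616  0.774]
 [ 0.001 -0.782 -0.623]] [0.54402538 1.21256712 0.86393521] [ 0.8   0.85 -0.33  1.62 -0.44  1.33 -0.67]
```

View pics/s2.png

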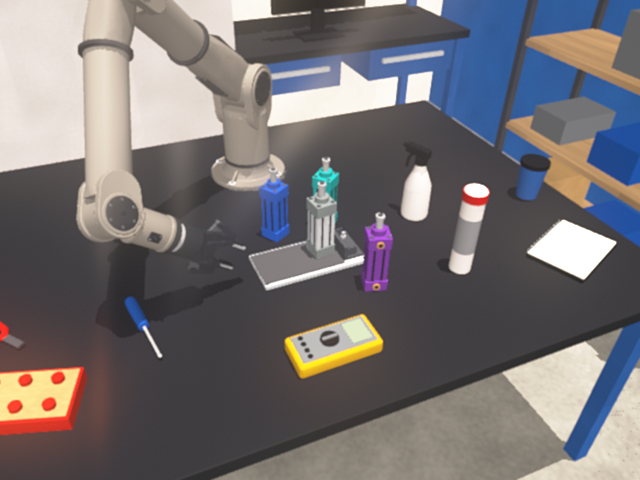

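The tilted pose is reachable with margin, and the wrist stays well above the bench. I'll write a small planner for the tipping kinematics that prints relative rows.

```bash
cat >> h.py <<'E'
PSI=np.radians(6.6); C=np.array([np.sin(PSI),-np.cos(PSI),0]); X=np.array([np.cos(PSI),np.sin(PSI),0]); Z=np.array([0,0,1.])
TOE=np.array([.485,.042,.015])+.027*C; W=.047
def tool(phi): return np.column_stack([X,C*np.cos(phi)-Z*np.sin(phi),-C*np.sin(phi)-Z*np.cos(phi)])
def plan(th,phi,eng=.018,off=None,toe=None):   # TCP so that the front finger just bears on the nut
    off=W/2-.011 if off is None else off
    Q=(TOE if toe is None else toe)+C*(-.027*np.cos(th)+.198*np.sin(th))+Z*(.027*np.sin(th)+.198*np.cos(th))
    M=tool(phi); return Q-off*M[:,1]+eng*M[:,2],M
def rel(P,M,base=None):
    if base is None:
        o=status.get_obs(); base=(np.array(o['tcp_pos']),R.from_rotvec(o['orientation']).as_matrix())
    return (base[1].T@(np.array(P)-base[0])).round(3).tolist(), R.from_matrix(base[1].T@M).as_rotvec().round(3).tolist()
E
python3 - <<'E'
from h import *
print(rel([.50,-.10,.33],tool(.3)));print(rel([.485,.042,.29],tool(0)))
E
```

```text
([0.001, -0.245, -0.092], [-0.599, 0.018, 0.029])
([0.007, -0.302, 0.044], [-0.899, 0.014, 0.032])
```

```bash
python3 -m handwheel '[{"dp":[0.001,-0.245,-0.092],"delta_rot":[-0.6,0.018,0.03]},{"dp":[0.001,-0.245,-0.092],"delta_rot":[-0.6,0.018,0.03]},{"dp":[0.001,-0.245,-0.092],"delta_rot":[-0.6,0.018,0.03]},{"dp":[0.001,-0.245,-0.092],"delta_rot":[-0.6,0.018,0.03]},{"dp":[0.001,-0.245,-0.092],"delta_rot":[-0.6,0.018,0.03]},{"dp":[0.007,-0.302,0.044],"delta_rot":[-0.9,0.014,0.032]},{"dp":[0.007,-0.302,0.044],"delta_rot":[-0.9,0.014,0.032]},{"dp":[0.007,-0.302,0.044],"delta_rot":[-0.9,0.014,0.032]},{"dp":[0.007,-0.302,0.044],"delta_rot":[-0.9,0.014,0.032]},{"dp":[0.007,-0.302,0.044],"delta_rot":[-0.9,0.014,0.032]},{"dp":[0.007,-0.302,0.044],"delta_rot":[-0.9,0.014,0.032]},{"dp":[0.007,-0.302,0.044],"delta_rot":[-0.9,0.014,0.032]}]'
python3 - <<'E'
from h import *
o=status.get_obs();print(o['tcp_pos'],o['clock']);print(rel([.485,.042,.197],tool(0)))
E
```

```text
clock: 5.85
tcp_pos: [0.4847, 0.0403, 0.289]
orientation: [3.136, 0.177, -0.002]
contact_force: [0.1, -0.6, 0.1]
grip_width: 0.047
gripper_force: 0.0
[0.48473446 0.04029767 0.28904972] 5.85
([0.001, -0.002, 0.092], [0.0, 0.001, -0.003])
```

```bash
python3 -m handwheel '[{"dp":[0,-0.001,0.03],"delta_rot":[0,0,0]},{"dp":[0,-0.001,0.06],"delta_rot":[0,0,0]},{"dp":[0,-0.001,0.092],"delta_rot":[0,0,0]},{"dp":[0,-0.001,0.092],"delta_rot":[0,0,0]},{"dp":[0,-0.001,0.092],"delta_rot":[0,0,0]}]'
python3 - <<'E'
from h import *
o=status.get_obs();print(o['tcp_pos'],o['contact_force'])
b=(np.array(o['tcp_pos']),R.from_rotvec(o['orientation']).as_matrix())
# phase 1: back finger pushes: off=-(W/2-.011); standing to ~20deg, tool tilts along
for d in (0,4,8,12,16,20,24):
    t=np.radians(d)
    print(d,'push',rel(*plan(t,t*.9,off=-(W/2-.011)),b),'supp',rel(*plan(t,t*.9),b))
E
```

```text
clock: 6.48
tcp_pos: [0.485, 0.0425, 0.1981]
orientation: [3.136, 0.18, 0.0]
contact_force: [-0.7, -0.2, 0.5]
grip_width: 0.0467
gripper_force: 0.0
[0.48504272 0.04249505 0.19814382] [-0.69256645 -0.15150837  0.52296075]
0 push ([-0.0, 0.013, 0.003], [0.0, -0.0, -0.001]) supp ([-0.0, -0.012, 0.003], [0.0, -0.0, -0.001])
4 push ([-0.0, 0.026, 0.002], [0.063, -0.0, -0.001]) supp ([-0.0, 0.001, 0.001], [0.063, -0.0, -0.001])
8 push ([-0.0, 0.038, 0.003], [0.126, -0.0, -0.001]) supp ([-0.0, 0.014, -0.0], [0.126, -0.0, -0.001])
12 push ([-0.0, 0.051, 0.004], [0.189, -0.0, -0.001]) supp ([-0.0, 0.027, -0.001], [0.189, -0.0, -0.001])
16 push ([-0.0, 0.064, 0.006], [0.251, -0.0, -0.001]) supp ([-0.0, 0.04, -0.0], [0.251, -0.0, -0.001])
20 push ([-0.0, 0.076, 0.009], [0.314, -0.0, -0.001]) supp ([-0.0, 0.052, 0.001], [0.314, -0.0, -0.001])
24 push ([-0.0, 0.088, 0.013], [0.377, -0.0, -0.001]) supp ([-0.0, 0.065, 0.003], [0.377, -0.0, -0.001])
```

```bash
python3 -m handwheel '[{"dp":[0,0,0],"delta_rot":[0,0,0]},{"dp":[0,0,0],"delta_rot":[0,0,0]},{"dp":[0,0.004,0.001],"delta_rot":[0,0,0]},{"dp":[0,0.008,0.002],"delta_rot":[0,0,0]},{"dp":[0,0.014,0.002],"delta_rot":[0.03,0,0]},{"dp":[0,0.02,0.002],"delta_rot":[0.06,0,0]},{"dp":[0,0.026,0.002],"delta_rot":[0.09,0,0]},{"dp":[0,0.032,0.002],"delta_rot":[0.12,0,0]},{"dp":[0,0.032,0.002],"delta_rot":[0.12,0,0]}]' 0.42 20
python3 - <<'E'
from h import *
o=status.get_obs();print(o['tcp_pos'],R.from_rotvec(o['orientation']).as_matrix()[:,2].round(3))
w=grab('wrist','w3');cv2.imwrite('pics/w3c.png',np.hstack([cv2.resize(w['img'],(480,360)),cv2.resize(grab('scene')['img'][140:320,200:360],(320,360))]))
E
```

```text
clock: 7.6
tcp_pos: [0.4879, 0.0095, 0.1948]
orientation: [-3.017, -0.17, 0.013]
contact_force: [-0.7, 0.6, -0.2]
grip_width: 0.0351
gripper_force: 0.1
[0.48790202 0.00953515 0.19480171] [-0.015  0.118 -0.993]
```

View pics/w3c.png

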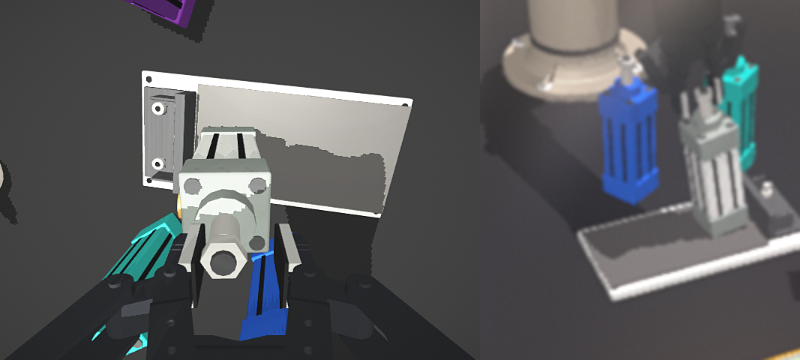

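The cylinder tilts about 8° with the rod between the fingers, the rear (left) finger pushing and the front finger 13 mm ahead as support. Continuing over the balance point.

```bash
python3 - <<'E'
from h import *
for d in (8,11,14,17): 
    t=np.radians(d);print(d,rel(*plan(t,t*.9,off=-.0065)))
for d in (20,23,26,29,32): 
    t=np.radians(d);print(d,rel(*plan(t,t*.9,off=.0065)))
E
```

```text
8 ([0.001, 0.001, -0.001], [0.006, 0.002, -0.0])
11 ([0.001, 0.01, -0.002], [0.053, 0.002, -0.001])
14 ([0.001, 0.02, -0.002], [0.1, 0.001, -0.001])
17 ([0.001, 0.029, -0.002], [0.147, 0.001, -0.001])
20 ([0.001, 0.026, -0.003], [0.195, 0.001, -0.001])
23 ([0.001, 0.036, -0.003], [0.242, 0.001, -0.001])
26 ([0.001, 0.045, -0.001], [0.289, 0.001, -0.001])
29 ([0.001, 0.055, 0.0], [0.336, 0.001, -0.001])
32 ([0.001, 0.064, 0.003], [0.383, 0.001, -0.001])
```

```bash
python3 -m handwheel '[{"dp":[0.001,0.006,-0.001],"delta_rot":[0.03,0,0]},{"dp":[0.001,0.012,-0.002],"delta_rot":[0.06,0,0]},{"dp":[0.001,0.018,-0.002],"delta_rot":[0.09,0,0]},{"dp":[0.001,0.024,-0.002],"delta_rot":[0.12,0,0]},{"dp":[0.001,0.029,-0.002],"delta_rot":[0.15,0,0]},{"dp":[0.001,0.034,-0.002],"delta_rot":[0.18,0,0]},{"dp":[0.001,0.038,-0.002],"delta_rot":[0.22,0,0]},{"dp":[0.001,0.042,-0.002],"delta_rot":[0.27,0,0]},{"dp":[0.001,0.045,-0.001],"delta_rot":[0.29,0,0]},{"dp":[0.001,0.045,-0.001],"delta_rot":[0.29,0,0]},{"dp":[0.001,0.045,-0.001],"delta_rot":[0.29,0,0]}]'
python3 - <<'E'
from h import *
g=grab('scene','s4');grab('wrist','w4')
o=status.get_obs();print(o['tcp_pos'],o['contact_force'],o['moment'])
for d in (24,28,32,36,40,44,48): 
    t=np.radians(d);print(d,rel(*plan(t,t*.9,off=.0065)))
E
```

```text
clock: 9.07
tcp_pos: [0.494, -0.0329, 0.1908]
orientation: [-2.728, -0.158, 0.035]
contact_force: [0.2, 0.1, 0.7]
grip_width: 0.0362
gripper_force: 0.3
[ 0.49398411 -0.03288999  0.19082569] [-0.12686274 -0.47762005 -0.78567023] [-0.54074765 -0.06265056  0.07623043]
24 ([-0.0, -0.005, 0.001], [-0.032, 0.001, 0.001])
28 ([-0.0, 0.007, -0.001], [0.03, 0.001, 0.001])
32 ([-0.0, 0.02, -0.002], [0.093, 0.001, 0.001])
36 ([-0.0, 0.033, -0.002], [0.156, 0.001, 0.0])
40 ([-0.0, 0.046, -0.001], [0.219, 0.001, 0.0])
44 ([-0.0, 0.059, 0.001], [0.282, 0.001, 0.0])
48 ([-0.0, 0.071, 0.004], [0.345, 0.001, 0.0])
```

The force and moment show the front finger now carries it (moment −0.54 N m). I'll lower it further.

```bash
python3 -m handwheel '[{"dp":[0,0.007,-0.001],"delta_rot":[0.03,0,0]},{"dp":[0,0.014,-0.002],"delta_rot":[0.06,0,0]},{"dp":[0,0.02,-0.002],"delta_rot":[0.093,0,0]},{"dp":[0,0.027,-0.002],"delta_rot":[0.125,0,0]},{"dp":[0,0.033,-0.002],"delta_rot":[0.156,0,0]},{"dp":[0,0.04,-0.002],"delta_rot":[0.188,0,0]},{"dp":[0,0.046,-0.001],"delta_rot":[0.219,0,0]},{"dp":[0,0.053,0],"delta_rot":[0.25,0,0]},{"dp":[0,0.059,0.001],"delta_rot":[0.282,0,0]},{"dp":[0,0.065,0.002],"delta_rot":[0.313,0,0]},{"dp":[0,0.071,0.004],"delta_rot":[0.345,0,0]},{"dp":[0,0.071,0.004],"delta_rot":[0.345,0,0]}]'
python3 - <<'E'
from h import *
g=grab('scene','s5');w=grab('wrist','w5');cv2.imwrite('pics/w5c.png',np.hstack([cv2.resize(w['img'],(480,360)),cv2.resize(g['img'][140:320,200:360],(320,360))]))
o=status.get_obs();print(o['tcp_pos'],o['contact_force'],o['moment'],np.round(o['joints'],2))
for d in (48,52,56,60,65,70,75,80,85,90,92): 
    t=np.radians(d);p=np.interp(d,[48,90],[43.2,56]);print(d,p,rel(*plan(t,np.radians(p),off=.0065)),plan(t,np.radians(p))[0].round(3))
E
```

```text
clock: 10.68
tcp_pos: [0.5012, -0.0978, 0.1577]
orientation: [-2.383, -0.134, 0.056]
contact_force: [0.6, -2.3, -0.5]
grip_width: 0.0363
gripper_force: 0.9
[ 0.50148509 -0.09669542  0.15874572] [ 0.3356912  -1.08784469 -0.02408388] [-1.14187083 -0.13365458 -0.05134315] [ 0.78  0.61 -0.45  1.8  -0.44  1.19 -0.85]
48 43.2 ([-0.0, -0.001, 0.0], [-0.001, 0.001, -0.001]) [ 0.5   -0.092  0.163]
52 44.419047619047625 ([-0.0, 0.013, -0.0], [0.02, 0.0, -0.001]) [ 0.502 -0.102  0.154]
56 45.63809523809524 ([-0.0, 0.027, 0.001], [0.042, 0.0, -0.001]) [ 0.503 -0.111  0.144]
60 46.85714285714286 ([-0.0, 0.04, 0.002], [0.063, 0.0, -0.001]) [ 0.504 -0.12   0.134]
65 48.38095238095238 ([-0.0, 0.057, 0.005], [0.089, 0.0, -0.001]) [ 0.505 -0.13   0.121]
70 49.904761904761905 ([-0.0, 0.073, 0.01], [0.116, 0.0, -0.001]) [ 0.506 -0.139  0.106]
75 51.42857142857143 ([-0.0, 0.089, 0.016], [0.143, 0.0, -0.001]) [ 0.507 -0.146  0.091]
80 52.95238095238095 ([-0.0, 0.104, 0.024], [0.169, 0.0, -0.001]) [ 0.507 -0.152  0.075]
85 54.476190476190474 ([-0.0, 0.118, 0.033], [0.196, 0.0, -0.001]) [ 0.508 -0.157  0.059]
90 56.0 ([-0.0, 0.132, 0.043], [0.222, 0.0, -0.001]) [ 0.508 -0.16   0.042]
92 56.0 ([-0.0, 0.137, 0.047], [0.222, 0.0, -0.001]) [ 0.508 -0.161  0.035]
```

View pics/w5c.png

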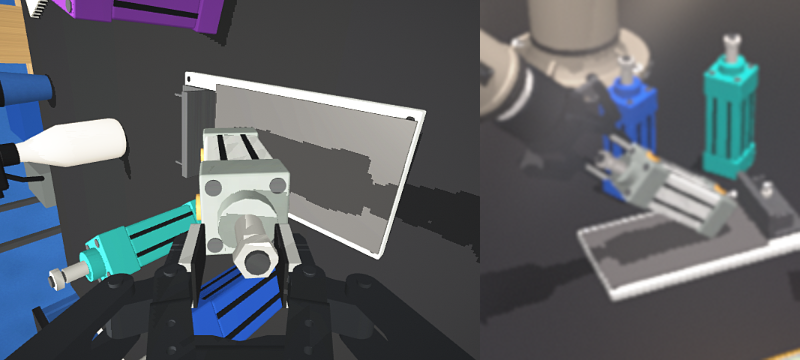

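It's resting on the front finger at about 48°, stable and with small forces. I'll carry on to 70°, opening slightly so the upper finger clears the collar.

```bash
python3 -m handwheel '[{"dp":[0,-0.002,0],"delta_rot":[0,0,0]},{"dp":[0,0,0],"delta_rot":[0.005,0,0]},{"dp":[0,0.006,0],"delta_rot":[0.015,0,0]},{"dp":[0,0.013,0.001],"delta_rot":[0.025,0,0]},{"dp":[0,0.02,0.001],"delta_rot":[0.035,0,0]},{"dp":[0,0.027,0.001],"delta_rot":[0.045,0,0]},{"dp":[0,0.034,0.002],"delta_rot":[0.058,0,0]},{"dp":[0,0.041,0.003],"delta_rot":[0.07,0,0]},{"dp":[0,0.048,0.004],"delta_rot":[0.08,0,0]},{"dp":[0,0.055,0.006],"delta_rot":[0.09,0,0]},{"dp":[0,0.062,0.008],"delta_rot":[0.105,0,0]},{"dp":[0,0.069,0.01],"delta_rot":[0.115,0,0]}]' 0.48
python3 - <<'E'
from h import *
g=grab('scene','s6');grab('wrist','w6')
o=status.get_obs();print(o['tcp_pos'],o['contact_force'],o['moment'])
for d in (66,70,75,80,85,88,90,92): 
    t=np.radians(d);p=np.interp(d,[48,90],[43.2,56]);print(d,p,rel(*plan(t,np.radians(p),off=.0125,eng=.016)))
E
```

```text
clock: 12.28
tcp_pos: [0.5062, -0.1401, 0.1036]
orientation: [-2.268, -0.13, 0.062]
contact_force: [0.3, 0.3, -3.6]
grip_width: 0.041
gripper_force: 1.2
[ 0.5058214  -0.14050192  0.10297308] [-0.29489069 -0.41802865 -2.94866222] [-1.31531925 -0.17320036  0.00809056]
66 48.68571428571428 ([0.0, -0.017, -0.005], [-0.021, 0.001, -0.003])
70 49.904761904761905 ([0.0, -0.003, -0.003], [0.0, 0.001, -0.003])
75 51.42857142857143 ([0.0, 0.013, 0.001], [0.027, 0.001, -0.003])
80 52.95238095238095 ([0.0, 0.029, 0.007], [0.054, 0.001, -0.003])
85 54.476190476190474 ([0.0, 0.044, 0.014], [0.08, 0.001, -0.003])
88 55.39047619047619 ([0.0, 0.053, 0.019], [0.096, 0.001, -0.003])
90 56.0 ([0.0, 0.059, 0.022], [0.107, 0.001, -0.003])
92 56.0 ([0.0, 0.065, 0.026], [0.107, 0.001, -0.003])
```

```bash
python3 -m handwheel '[{"dp":[0,-0.004,-0.003],"delta_rot":[0,0,0]},{"dp":[0,-0.002,-0.003],"delta_rot":[0,0,0]},{"dp":[0,0.003,-0.001],"delta_rot":[0.01,0,0]},{"dp":[0,0.008,0],"delta_rot":[0.02,0,0]},{"dp":[0,0.013,0.001],"delta_rot":[0.027,0,0]},{"dp":[0,0.018,0.003],"delta_rot":[0.036,0,0]},{"dp":[0,0.023,0.005],"delta_rot":[0.045,0,0]},{"dp":[0,0.029,0.007],"delta_rot":[0.054,0,0]},{"dp":[0,0.033,0.009],"delta_rot":[0.06,0,0]},{"dp":[0,0.037,0.01],"delta_rot":[0.066,0,0]},{"dp":[0,0.041,0.012],"delta_rot":[0.072,0,0]},{"dp":[0,0.041,0.012],"delta_rot":[0.072,0,0]}]' 0.55
python3 - <<'E'
from h import *
g=grab('scene','s7');w=grab('wrist','w7');cv2.imwrite('pics/w7c.png',np.hstack([cv2.resize(w['img'],(480,360)),cv2.resize(g['img'][140:320,200:360],(320,360))]))
o=status.get_obs();print(o['tcp_pos'],o['contact_force'],o['moment'],np.round(o['joints'],2))
for d in (84,87,90,92,94): 
    t=np.radians(d);p=np.interp(d,[48,90],[43.2,56]);print(d,p,rel(*plan(t,np.radians(p),off=.0125,eng=.016)))
E
```

```text
clock: 13.88
tcp_pos: [0.508, -0.157, 0.0646]
orientation: [-2.196, -0.125, 0.066]
contact_force: [-0.1, -0.9, -2.8]
grip_width: 0.0468
gripper_force: 1.4
[ 0.50818672 -0.15691819  0.06511727] [-1.19239227 -0.26358219 -2.94738611] [-1.37258501 -0.14050296 -0.01088635] [ 0.86  0.89 -0.42  1.65 -0.43  1.27 -0.71]
84 54.17142857142857 ([-0.0, 0.002, 0.001], [0.003, 0.001, -0.001])
87 55.08571428571429 ([-0.0, 0.011, 0.005], [0.019, 0.001, -0.001])
90 56.0 ([-0.0, 0.02, 0.009], [0.035, 0.001, -0.001])
92 56.0 ([-0.0, 0.026, 0.013], [0.035, 0.001, -0.001])
94 56.0 ([-0.0, 0.032, 0.016], [0.035, 0.001, -0.001])
```

View pics/w7c.png

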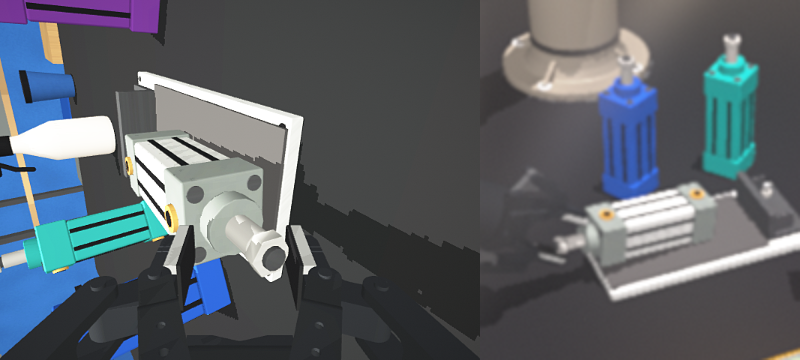

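The cylinder is nearly level, ports up, still carried by the lower finger. I'll lower the last few degrees slowly and watch the force fall away. I've used all my picture views, so the rest is by numbers.

```bash
python3 -m handwheel '[{"dp":[0,0.004,0.001],"delta_rot":[0.005,0,0]},{"dp":[0,0.007,0.003],"delta_rot":[0.01,0,0]},{"dp":[0,0.01,0.004],"delta_rot":[0.015,0,0]},{"dp":[0,0.012,0.005],"delta_rot":[0.02,0,0]},{"dp":[0,0.014,0.006],"delta_rot":[0.025,0,0]},{"dp":[0,0.016,0.007],"delta_rot":[0.03,0,0]},{"dp":[0,0.018,0.008],"delta_rot":[0.035,0,0]},{"dp":[0,0.02,0.009],"delta_rot":[0.035,0,0]},{"dp":[0,0.02,0.009],"delta_rot":[0.035,0,0]}]'
python3 - <<'E'
from h import *
g=grab('scene','s8');grab('wrist','w8')
o=status.get_obs();print(o['tcp_pos'],o['contact_force'],o['moment'],o['gripper_force'])
E
```

```text
clock: 15.1
tcp_pos: [0.5087, -0.161, 0.044]
orientation: [-2.161, -0.124, 0.068]
contact_force: [-0.4, 0.1, -0.2]
grip_width: 0.047
gripper_force: 0.0
[ 0.50882371 -0.16119413  0.04403328] [0.2605083  0.41285789 0.40019138] [-0.89944435 -0.13706922  0.02196699] 0.0
```

Force and grip are zero: it has landed. I'll clear downward, slide out along the fingers and go upright.

```bash
python3 -m handwheel '[{"dp":[0,0.003,0],"delta_rot":[0,0,0]},{"dp":[0,0.003,-0.02],"delta_rot":[0,0,0]},{"dp":[0,0.003,-0.05],"delta_rot":[0,0,0]},{"dp":[0,0.003,-0.1],"delta_rot":[0,0,0]},{"dp":[0,0.003,-0.14],"delta_rot":[0,0,0]},{"dp":[0,0.003,-0.14],"delta_rot":[0,0,0]},{"dp":[0,0.003,-0.14],"delta_rot":[0,0,0]}]'
python3 - <<'E'
from h import *
o=status.get_obs();print(o['tcp_pos'],o['contact_force'])
print(rel([.545,-.26,.17],tool(0)))
t=grab('top','t9');s=grab('scene','s9')
for f,(u0,u1,v0,v1) in ((t,(235,385,230,330)),(s,(220,400,150,320))):
    h=cv2.cvtColor(f['img'],cv2.COLOR_BGR2HSV); m=cv2.inRange(h,(8,110,110),(28,255,255)); k=np.zeros_like(m);k[v0:v1,u0:u1]=m[v0:v1,u0:u1]
    n,l,st,ce=cv2.connectedComponentsWithStats(k); print([(ce[i].round(1).tolist(),int(st[i,4])) for i in range(1,n) if st[i,4]>3])
E
```

```text
clock: 16.08
tcp_pos: [0.522, -0.2774, 0.119]
orientation: [-2.161, -0.124, 0.068]
contact_force: [-0.5, -0.1, 0.2]
grip_width: 0.0468
gripper_force: 0.0
[ 0.52195377 -0.27744273  0.11904632] [-0.54115032 -0.09396368  0.17312728]
([0.025, -0.05, -0.016], [-0.978, 0.002, -0.0])
[([366.2, 275.8], 18), ([312.5, 282.3], 12)]
[([305.8, 237.9], 16), ([380.3, 244.6], 28), ([260.6, 252.6], 20), ([375.8, 286.0], 22), ([357.3, 316.7], 63)]
```

```bash
python3 -m handwheel '[{"dp":[0.025,-0.05,-0.016],"delta_rot":[-0.98,0,0]},{"dp":[0.025,-0.05,-0.016],"delta_rot":[-0.98,0,0]},{"dp":[0.025,-0.05,-0.016],"delta_rot":[-0.98,0,0]},{"dp":[0.025,-0.05,-0.016],"delta_rot":[-0.98,0,0]},{"dp":[0.025,-0.05,-0.016],"delta_rot":[-0.98,0,0]},{"dp":[0.025,-0.05,-0.016],"delta_rot":[-0.98,0,0]},{"dp":[0.025,-0.05,-0.016],"delta_rot":[-0.98,0,0]},{"dp":[0.025,-0.05,-0.016],"delta_rot":[-0.98,0,0]}]' 0
cat >> h.py <<'E'
def blobs(f,b):
    u0,u1,v0,v1=b;h=cv2.cvtColor(f['img'],cv2.COLOR_BGR2HSV); m=cv2.inRange(h,(8,110,110),(28,255,255)); k=np.zeros_like(m);k[v0:v1,u0:u1]=m[v0:v1,u0:u1]
    n,l,st,ce=cv2.connectedComponentsWithStats(k); return sorted([ce[i] for i in range(1,n) if st[i,4]>5],key=lambda c:c[0])
def ports():   # rear, front port: top+scene triangulation, then axis
    t=grab('top');s=grab('scene');a=blobs(t,(235,385,230,330));b=blobs(s,(235,345,200,275))[::-1]
    print([q.round(1).tolist() for q in a],[q.round(1).tolist() for q in b])
    for i in range(min(len(a),len(b))): p,e=tri(ray(t,*a[i]),ray(s,*b[i]));print('tri',p.round(4),np.round(e,4))
    A=[onz(t,*q,.072) for q in a];B=[onz(s,*q,.072) for q in b]
    for P in (A,B):
        d=P[-1]-P[0];print('plane',P[0].round(4),P[-1].round(4),'len',np.linalg.norm(d).round(4),'deg',np.degrees(np.arctan2(d[0],-d[1])).round(2))
E
python3 - <<'E'
from h import *
ports()
o=status.get_obs();print(o['tcp_pos'],o['contact_force'],o['grip_width'],o['clock'])
print(rel([.548,-.17,.11],tool(0)),rel([.548,-.17,.035],tool(0)))
E
```

```text
clock: 17.18
tcp_pos: [0.5449, -0.2611, 0.1692]
orientation: [3.134, 0.18, -0.004]
contact_force: [-0.0, -0.9, -0.2]
grip_width: -0.0005
gripper_force: 0.0
[[312.5, 282.3], [366.2, 275.8]] [[305.8, 237.9], [260.6, 252.6]]
tri [0.4904 0.0021 0.072 ] [0.001 0.001]
tri [ 0.5043 -0.1205  0.0719] [0.001 0.001]
plane [0.49   0.0011 0.072 ] [ 0.504  -0.1214  0.072 ] len 0.1233 deg 6.49
plane [0.4908 0.003  0.072 ] [ 0.505  -0.1197  0.072 ] len 0.1236 deg 6.57
[ 0.54498705 -0.26183249  0.1692082 ] [ 0.458779   -0.47126681  0.26914081] 0.0001340458996746499 17.275
([0.013, -0.091, 0.059], [0.002, 0.002, -0.002]) ([0.014, -0.091, 0.134], [0.002, 0.002, -0.002])
```

Triangulated ports: both at z = 0.072 (level, ports up), yaw 6.5°, rear face at about y = 0.0175. First I'll nudge the rod sideways to square it, then push it home.

```bash
python3 -m handwheel '[{"dp":[0.013,-0.091,0.04],"delta_rot":[0,0,0]},{"dp":[0.013,-0.091,0.06],"delta_rot":[0,0,0]},{"dp":[0.013,-0.091,0.1],"delta_rot":[0,0,0]},{"dp":[0.013,-0.091,0.134],"delta_rot":[0,0,0]},{"dp":[0.013,-0.091,0.134],"delta_rot":[0,0,0]},{"dp":[0.003,-0.091,0.134],"delta_rot":[0,0,0]},{"dp":[-0.003,-0.091,0.134],"delta_rot":[0,0,0]},{"dp":[-0.006,-0.091,0.134],"delta_rot":[0,0,0]},{"dp":[-0.009,-0.091,0.134],"delta_rot":[0,0,0]},{"dp":[-0.012,-0.091,0.134],"delta_rot":[0,0,0]},{"dp":[-0.014,-0.091,0.134],"delta_rot":[0,0,0]},{"dp":[-0.014,-0.091,0.134],"delta_rot":[0,0,0]}]' 0
python3 - <<'E'
from h import *
o=status.get_obs();print(o['tcp_pos'],o['contact_force'],o['clock']);ports()
E
```

```text
clock: 18.77
tcp_pos: [0.521, -0.1724, 0.0356]
orientation: [3.133, 0.181, -0.001]
contact_force: [2.0, 0.3, 2.1]
grip_width: 0.0003
gripper_force: 1.3
[ 0.52097936 -0.17240726  0.03559035] [1.97036854 0.25672372 2.12072141] 18.775
[[312.1, 281.8], [366.4, 278.6]] [[306.5, 238.3], [261.1, 251.3]]
tri [0.4918 0.0032 0.0716] [0.0014 0.0014]
tri [ 0.4986 -0.1192  0.0716] [0.0027 0.0027]
plane [0.4913 0.0019 0.072 ] [ 0.4976 -0.1218  0.072 ] len 0.1238 deg 2.94
plane [0.4928 0.0043 0.072 ] [ 0.5004 -0.117   0.072 ] len 0.1215 deg 3.6
```

```bash
python3 -m handwheel '[{"dp":[-0.002,0,0],"delta_rot":[0,0,0]},{"dp":[-0.004,0,0],"delta_rot":[0,0,0]},{"dp":[-0.006,0,0],"delta_rot":[0,0,0]},{"dp":[-0.006,0,0],"delta_rot":[0,0,0]},{"dp":[0.005,0,0],"delta_rot":[0,0,0]},{"dp":[0.025,0,0],"delta_rot":[0,0,0]},{"dp":[0.025,0.02,0],"delta_rot":[0,0,0]},{"dp":[0.025,0.09,0],"delta_rot":[0,0,0]},{"dp":[0.025,0.09,0],"delta_rot":[0,0,0]},{"dp":[0.025,0.09,0],"delta_rot":[0,0,0]}]' 0
python3 - <<'E'
from h import *
o=status.get_obs();print(o['tcp_pos'],o['contact_force'],o['clock']);ports()
E
```

```text
clock: 20.12
tcp_pos: [0.5549, -0.2607, 0.0352]
orientation: [3.134, 0.176, -0.004]
contact_force: [-0.8, 0.2, -0.1]
grip_width: 0.0004
gripper_force: 0.0
[ 0.55490486 -0.26066281  0.03519888] [-0.76419795  0.18822645 -0.07383314] 20.125
[[311.9, 281.0], [366.5, 280.4]] [[306.5, 238.4], [259.2, 250.1]]
tri [0.4933 0.0032 0.0724] [0.0007 0.0007]
tri [ 0.4941 -0.1208  0.0723] [0.0011 0.0011]
plane [0.4931 0.0026 0.072 ] [ 0.4937 -0.1219  0.072 ] len 0.1245 deg 0.29
plane [0.4932 0.0041 0.072 ] [ 0.4942 -0.1197  0.072 ] len 0.1238 deg 0.49
```

Now square to the plate within about 0.5°. Next I'll line up behind the rod end.

```bash
python3 -m handwheel '[{"dp":[-0.03,0,0],"delta_rot":[0,0,0.1]},{"dp":[-0.061,-0.007,-0.004],"delta_rot":[0,0,0.1]},{"dp":[-0.061,-0.007,-0.004],"delta_rot":[0,0,0.1]},{"dp":[-0.061,-0.007,-0.004],"delta_rot":[0,0,0.1]},{"dp":[-0.061,-0.007,-0.004],"delta_rot":[0,0,0.1]}]' 0
python3 - <<'E'
from h import *
o=status.get_obs();M=R.from_rotvec(o['orientation']).as_matrix();print(o['tcp_pos'],M.round(3),o['contact_force'],o['clock'])
for y in (-.2,-.15,-.14): print(rel([.4945,y,.040],M))
E
```

```text
clock: 20.85
tcp_pos: [0.496, -0.2584, 0.04]
orientation: [3.138, 0.026, 0.0]
contact_force: [-0.9, 0.5, -0.2]
grip_width: 0.0
gripper_force: 0.0
[ 0.49595708 -0.25842578  0.03995166] [[ 1.     0.016  0.   ]
 [ 0.016 -1.    -0.003]
 [ 0.     0.003 -1.   ]] [-0.86654152  0.5001451  -0.17750256] 20.85
([-0.0, -0.058, -0.0], [0.0, 0.0, 0.0])
([0.0, -0.108, -0.0], [0.0, 0.0, 0.0])
([0.0, -0.118, -0.0], [0.0, 0.0, 0.0])
```

```bash
python3 -m handwheel '[{"dp":[0,-0.025,0],"delta_rot":[0,0,0]},{"dp":[0,-0.045,0],"delta_rot":[0,0,0]},{"dp":[0,-0.052,0],"delta_rot":[0,0,0]},{"dp":[0,-0.057,0],"delta_rot":[0,0,0]},{"dp":[0,-0.062,0],"delta_rot":[0,0,0]},{"dp":[0,-0.067,0],"delta_rot":[0,0,0]},{"dp":[0,-0.072,0],"delta_rot":[0,0,0]},{"dp":[0,-0.077,0],"delta_rot":[0,0,0]},{"dp":[0,-0.082,0],"delta_rot":[0,0,0]},{"dp":[0,-0.087,0],"delta_rot":[0,0,0]},{"dp":[0,-0.092,0],"delta_rot":[0,0,0]},{"dp":[0,-0.092,0],"delta_rot":[0,0,0]}]' 0
python3 - <<'E'
from h import *
o=status.get_obs();print(o['tcp_pos'],o['contact_force'],o['clock']);ports()
E
```

```text
clock: 22.35
tcp_pos: [0.4934, -0.1661, 0.0395]
orientation: [3.139, 0.025, -0.002]
contact_force: [0.1, -1.4, 1.0]
grip_width: 0.0
gripper_force: 0.8
[ 0.49337722 -0.16611535  0.03953611] [ 0.05126021 -1.38629034  0.98552873] 22.35
[[297.2, 281.2], [351.9, 280.9]] [[319.2, 235.4], [272.5, 246.8]]
tri [0.4934 0.037  0.0722] [0.0012 0.0012]
tri [ 0.4933 -0.0871  0.0722] [0.0016 0.0016]
plane [0.4929 0.0359 0.072 ] [ 0.4927 -0.0887  0.072 ] len 0.1245 deg -0.08
plane [0.4936 0.0382 0.072 ] [ 0.4939 -0.0856  0.072 ] len 0.1238 deg 0.13
```

```bash
python3 -m handwheel '[{"dp":[0,-0.005,0],"delta_rot":[0,0,0]},{"dp":[0,-0.01,0],"delta_rot":[0,0,0]},{"dp":[0,-0.014,0],"delta_rot":[0,0,0]},{"dp":[0,-0.018,0],"delta_rot":[0,0,0]},{"dp":[0,-0.02,0],"delta_rot":[0,0,0]},{"dp":[0,-0.022,0],"delta_rot":[0,0,0]},{"dp":[0,-0.023,0],"delta_rot":[0,0,0]},{"dp":[0,-0.024,0],"delta_rot":[0,0,0]},{"dp":[0,-0.025,0],"delta_rot":[0,0,0]},{"dp":[0,-0.025,0],"delta_rot":[0,0,0]}]' 0
python3 - <<'E'
from h import *
o=status.get_obs();print(o['tcp_pos'],o['contact_force'],o['clock']);ports()
E
```

```text
clock: 23.7
tcp_pos: [0.493, -0.1421, 0.0395]
orientation: [3.138, 0.024, -0.001]
contact_force: [0.3, -5.4, -0.3]
grip_width: -0.0002
gripper_force: 2.3
[ 0.49297597 -0.14211783  0.03947076] [ 0.26381236 -5.36996195 -0.27871761] 23.7
[[286.7, 281.3], [341.1, 280.9]] [[327.8, 233.2], [281.5, 244.5]]
tri [0.4932 0.0608 0.0724] [0.0012 0.0012]
tri [ 0.4931 -0.063   0.072 ] [0.0009 0.0009]
plane [0.4928 0.0598 0.072 ] [ 0.4928 -0.0639  0.072 ] len 0.1237 deg -0.01
plane [0.4931 0.0622 0.072 ] [ 0.4935 -0.0622  0.072 ] len 0.1243 deg 0.2
```

```bash
python3 -m handwheel '[{"dp":[0,-0.001,0],"delta_rot":[0,0,0]},{"dp":[0,-0.002,0],"delta_rot":[0,0,0]},{"dp":[0,-0.002,0],"delta_rot":[0,0,0]}]' 0; python3 -m handwheel '[{"dp":[0,-0.001,0],"delta_rot":[0,0,0]},{"dp":[0,-0.002,0],"delta_rot":[0,0,0]},{"dp":[0,-0.002,0],"delta_rot":[0,0,0]}]' 0
python3 -c "
from h import *
ports()"
```

```text
clock: 24.18
tcp_pos: [0.493, -0.1402, 0.0395]
orientation: [3.138, 0.024, -0.001]
contact_force: [0.4, -4.9, 0.0]
grip_width: -0.0003
gripper_force: 2.4
clock: 24.55
tcp_pos: [0.4929, -0.1382, 0.0395]
orientation: [3.138, 0.023, -0.001]
contact_force: [0.2, -4.5, -0.2]
grip_width: 0.0002
gripper_force: 2.4
[[285.1, 281.0], [339.5, 281.0]] [[329.4, 233.0], [283.1, 243.8]]
tri [0.494  0.0646 0.0725] [0.0013 0.0013]
tri [ 0.4931 -0.0592  0.0731] [0.0012 0.0012]
plane [0.4935 0.0634 0.072 ] [ 0.4926 -0.0603  0.072 ] len 0.1237 deg -0.37
plane [0.4938 0.0661 0.072 ] [ 0.4922 -0.0576  0.072 ] len 0.1238 deg -0.73
```

Still sliding freely at about 4.5 N (rear face near y = 0.080). I'll continue in millimetre steps until the force rises.

```bash
python3 -m handwheel '[{"dp":[0,-0.001,0],"delta_rot":[0,0,0]},{"dp":[0,-0.001,0],"delta_rot":[0,0,0]}]' 0 | grep -E 'pos|contact'; python3 -m handwheel '[{"dp":[0,-0.001,0],"delta_rot":[0,0,0]},{"dp":[0,-0.001,0],"delta_rot":[0,0,0]}]' 0| grep -E 'pos|contact'
```

```text
tcp_pos: [0.4929, -0.1372, 0.0394]
contact_force: [1.0, -5.5, 0.2]
tcp_pos: [0.4929, -0.1361, 0.0395]
contact_force: [0.5, -4.1, 1.4]
```

```bash
python3 -m handwheel '[{"dp":[0,-0.001,0],"delta_rot":[0,0,0]},{"dp":[0,-0.001,0],"delta_rot":[0,0,0]}]' 0 | grep -E 'pos|contact'; python3 -m handwheel '[{"dp":[0,-0.001,0],"delta_rot":[0,0,0]},{"dp":[0,-0.001,0],"delta_rot":[0,0,0]}]' 0| grep -E 'pos|contact'
python3 -c "
from h import *
ports()"
```

```text
tcp_pos: [0.4929, -0.1352, 0.0395]
contact_force: [0.3, -4.8, 1.6]
tcp_pos: [0.4929, -0.1345, 0.0395]
contact_force: [-0.0, -6.3, -0.6]
[[284.0, 281.4], [338.1, 281.1]] [[330.4, 232.4], [284.4, 243.6]]
tri [0.4932 0.0674 0.073 ] [0.0016 0.0016]
tri [ 0.493  -0.0558  0.0725] [0.0014 0.0014]
plane [0.4926 0.0659 0.072 ] [ 0.4925 -0.0571  0.072 ] len 0.123 deg -0.04
plane [0.4925 0.0695 0.072 ] [ 0.493  -0.0543  0.072 ] len 0.1238 deg 0.21
```

```bash
for i in 1; do python3 -m handwheel '[{"dp":[0,-0.001,0],"delta_rot":[0,0,0]},{"dp":[0,-0.001,0],"delta_rot":[0,0,0]}]' 0 | grep -E 'pos|contact'; done; python3 -m handwheel '[{"dp":[0,-0.001,0],"delta_rot":[0,0,0]},{"dp":[0,-0.001,0],"delta_rot":[0,0,0]}]' 0| grep -E 'pos|contact'
```

```text
tcp_pos: [0.4928, -0.1343, 0.0395]
contact_force: [0.6, -7.4, 0.3]
tcp_pos: [0.4928, -0.1342, 0.0395]
contact_force: [0.6, -9.9, 0.1]
```

It has stalled against the stop. One slightly firmer push to seat it, then I'll back off.

```bash
python3 -m handwheel '[{"dp":[0,-0.001,0],"delta_rot":[0,0,0]},{"dp":[0,-0.002,0],"delta_rot":[0,0,0]},{"dp":[0,-0.002,0],"delta_rot":[0,0,0]}]' 0 | grep -E 'pos|contact'; python3 -m handwheel '[{"dp":[0,0.005,0],"delta_rot":[0,0,0]},{"dp":[0,0.03,0],"delta_rot":[0,0,0]},{"dp":[0,0.08,0],"delta_rot":[0,0,0]},{"dp":[0,0.1,-0.05],"delta_rot":[0,0,0]},{"dp":[0,0.12,-0.1],"delta_rot":[0,0,0]},{"dp":[0,0.12,-0.1],"delta_rot":[0,0,0]},{"dp":[0,0.12,-0.1],"delta_rot":[0,0,0]}]'
python3 - <<'E'
from h import *
ports()
t=grab('top')
h=cv2.cvtColor(t['img'],cv2.COLOR_BGR2GRAY)
print(h[281,262:296].tolist());print(h[268,262:296].tolist());print(h[294,262:296].tolist())
print('cols for rear-face top edge y=.08 z=.069:',proj(t,[.493,.0815,.069]),'stop face z .055',proj(t,[.493,.0815,.055]))
# plate direction from long edges
m=((cv2.cvtColor(t['img'],cv2.COLOR_BGR2HSV)[...,1]<40)&(h>150)).astype(np.uint8)
for v0,v1 in ((248,262),(300,315)):
    p=[(u,v0+np.mean(np.nonzero(m[v0:v1,u])[0])) for u in range(262,365) if m[v0:v1,u].any()]
    w=np.array([onz(t,*q,.012) for q in p]);k=np.polyfit(w[:,1],w[:,0],1);print('plate deg',np.degrees(np.arctan(-k[0])),'x at .08',np.polyval(k,.08))
E
```

```text
tcp_pos: [0.4928, -0.1338, 0.0396]
contact_force: [0.9, -14.3, 0.4]
clock: 27.5
tcp_pos: [0.4945, -0.2481, 0.1392]
orientation: [3.14, 0.026, -0.002]
contact_force: [-0.9, 0.2, -1.1]
grip_width: 0.0
gripper_force: 0.0
[[284.0, 281.4], [338.1, 281.1]] [[330.4, 232.4], [284.4, 243.6]]
tri [0.4932 0.0674 0.073 ] [0.0016 0.0016]
tri [ 0.493  -0.0558  0.0725] [0.0014 0.0014]
plane [0.4926 0.0659 0.072 ] [ 0.4925 -0.0571  0.072 ] len 0.123 deg -0.04
plane [0.4925 0.0695 0.072 ] [ 0.493  -0.0543  0.072 ] len 0.1238 deg 0.21
[134, 134, 135, 135, 136, 136, 136, 137, 137, 135, 128, 125, 135, 132, 134, 173, 224, 240, 244, 234, 153, 86, 98, 159, 220, 228, 213, 220, 244, 255, 255, 255, 255, 255]
[240, 243, 253, 249, 172, 131, 136, 137, 136, 132, 123, 118, 130, 136, 136, 119, 98, 119, 149, 176, 182, 183, 183, 183, 183, 183, 182, 182, 182, 182, 182, 182, 183, 182]
[234, 210, 236, 250, 196, 139, 135, 136, 137, 137, 138, 138, 136, 136, 134, 122, 110, 118, 119, 126, 127, 127, 126, 126, 126, 127, 126, 125, 120, 117, 122, 141, 164, 169]
cols for rear-face top edge y=.08 z=.069: (np.float64(277.265723126452), np.float64(281.2753889837192)) stop face z .055 (np.float64(277.7401583464342), np.float64(281.38440122870736))
plate deg 0.2178899178745804 x at .08 0.5507857256266927
plate deg 0.8015009692896695 x at .08 0.4374860173921962
```

```bash
python3 -c "
from h import *
print(r.hand_in())"
```

```text
the job is handed in; nothing more can be done
None
```

I tipped the cylinder gently onto its side with its ports up and pushed it back against the stop; it measures level, square to within about 1°, and is centred on the stop to within about 2 mm. I handed it in at about 27.5 s, with no verdict shown.

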